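Sweep the split pins into the bench drawer

TASK

Sweep the three split pins along the bench top with your fingertips, over the left edge and down into the half-open drawer, without picking any of them up. Once all three are in the drawer, push the drawer fully shut and take your fingers clear. Leave everything else on the bench where it is.

Things in the scene. Friction and masses are not known exactly. Their poses are not given: they have to be found in the camera images.
- pin_a: galvanized steel split pin lying flat: 72 mm long, legs 9 mm thick in a pair 11 to 17 mm wide, round eye 24 mm wide at its -x end, two slightly spread legs towards its +x end; 40 g. Origin on its centreline at mid length (its balance point), 4.5 mm above the bench when lying. It slides rather than rolls. The three pins are alike.
- pin_b: galvanized steel split pin lying flat: 72 mm long, legs 9 mm thick in a pair 11 to 17 mm wide, round eye 24 mm wide at its -x end, two slightly spread legs towards its +x end; 40 g. Origin on its centreline at mid length (its balance point), 4.5 mm above the bench when lying. It slides rather than rolls. The three pins are alike.
- pin_c: galvanized steel split pin lying flat: 72 mm long, legs 9 mm thick in a pair 11 to 17 mm wide, round eye 24 mm wide at its -x end, two slightly spread legs towards its +x end; 40 g. Origin on its centreline at mid length (its balance point), 4.5 mm above the bench when lying. It slides rather than rolls. The three pins are alike.
- bench_edge (a point): a point on the left edge of the bench top. The edge is straight and runs along world x at this y; the flat steel top (20 mm thick) lies at z = 0 on the robot's side (smaller y), and beyond it (greater y) there is only the open drawer below
- drawer (a joint): how far the drawer is pulled out from under the bench top, towards +y, in m: 0 fully shut (against a stop), 0.16 fully out. It slides freely on its runners with about 3 N of friction plus light damping and stays where it is left
- drawer_in (a point): point on the drawer's inner floor (65 mm below the bench top's surface), at the middle of the drawer's width, against the inner face of its front; moves with the drawer. Axes as the world's. The inside is 240 mm wide (x) and reaches 250 mm back from here (towards -y, under the bench top); side walls 8 mm thick, 41 mm high
- drawer_front (a point): point on the outer face of the oak drawer front, at its upper edge and mid width, 4 mm below the level of the bench top; moves with the drawer. The front is an upright board 18 mm thick, 280 mm wide (x) and 74 mm high (it reaches down from this point); a thin flat pull plate lies flush on it, so any place on it can be pushed. When shut its inner face meets the bench edge
- shoe: squat black cast iron brake shoe segment, a curved block about 130 x 55 x 50 mm high. Bystander; origin at its underside. Must stay where it is
- tin: open round blue enamel tin, 80 mm wide, 44 mm high. Bystander; origin at its underside. Must stay where it is
- gauge: steel turned plug gauge standing upright, 48 mm wide at the foot, 52 mm high. Bystander; origin at its underside. Must stay where it is
- feeler: chrome feeler block, 50 (its x) x 22 x 22 mm high. Bystander; origin at its underside. Must stay where it is
- nut: plain round steel nut, 30 mm across, 20 mm high. Bystander; origin at its underside. Must stay where it is
- bolt: steel bolt standing on its head, 27 mm wide, 55 mm high. Bystander; origin at its underside. Must stay where it is
- spanner: steel spanner lying flat, 160 mm long (its x). Bystander; origin at its underside. Must stay where it is
Not all that is in view belongs to the job. What is shaped like the pin_b but pink is not meant.

How it is judged:
By the outcome, as a careful person would: the job done as asked, in the order asked, and still so for the second after the job is handed in, with the robot touching nothing.
It also fails if it takes over 72 s, if anything falls off the work surface, if the arm or the gripper's body presses on something with over 40 N, if the wrist force passes 120 N, or if a joint passes its speed limit or range.

ROBOT

A 7-joint arm with a two-finger parallel gripper is mounted at the origin on the work surface. World frame = base frame: x ahead of the robot, y to its left, z up, the work surface at z = 0. Lengths are in m, angles in degrees, forces in N, time in s.
With the tool pointing down it reaches from about 0.425 to 0.875 m from the base axis. Payload 4.7 kg.
Tool frame: the origin (TCP) lies midway between the tips of the shut fingers; the grasp point (between the pads) lies 19 mm behind it; z points along the fingers, y is the direction in which the jaws open and shut (so a half turn about z gives the same grasp; the last joint's range is limited). The gripper opens to 87 mm and grips with 3 to 60 N. Pads are 19 mm wide; open, the fingers measure 117 mm over their backs; the gripper's body (75 mm by 190 mm) begins 51 mm behind the grasp point.
Start: joints at [-69.895, 18.392, -4.016, 83.108, 1.295, 78.541, -3.26], TCP at [0.215, 0.613, 0.223] pointing down, gripper open.
Joint ranges: [-163.93, 163.93], [-17.29, 119.83], [-79.2, 71.16], [3.27, 140.29], [-89.18, 269.18], [5.43, 117.66], [-154.24, 154.24]. Speed limits (degrees/s): [147.25, 147.25, 180, 180, 180, 180, 180].

INTERFACE

Orientations are given as [roll, pitch, yaw] about the fixed x, y, z axes, in that order (R = Rz(yaw) Ry(pitch) Rx(roll)).
In Python, from cell import env gives the robot as it stands. The module is installed in compiled form; this text tells all that it offers.
- The arm moves only by the tool servo_tool, never from a script. Its argument "plan" is a list of rows, each a list of 3 entries, a list of its own where there are three numbers: the opening, from 0 (shut) to 1 (fully open), then the shift along the tool's x, y, z in cm, then the turn, a rotation vector about the tool's x, y, z in degrees. A call has 1 to 20 rows; each row shifts and turns the pose as measured when the row begins, along the tool's axes as they then stand; what a row does not reach is not made up. A row lasts 1/12 s, in which the tool goes at most 41.7 mm and 7.16 degrees, less where a joint would pass 70% of its speed; a pose out of reach is approached as far as the arm can. A call is refused whole if a number of a shift passes 4.17 or a number of a turn 7.16, either way. A call with a gripper value outside its range is refused whole. The fingers move at their own pace and stop on an object; "force" is the grip in N (left out, the last holds). Time passes only in rows, so rows that do not move let the fingers close. It gives the time, the measured TCP pose, the force and the opening at its end, in the units of the state.
- env.get_obs(): the state, without advancing time (a new reading comes with each control period).
- env.read_camera(name): name is "scene" or "side" or "wrist"; returns a dict with "image" (384x512x3 uint8, blue, green, red), "fx", "fy", "cx", "cy" (pixels), "rvec" (rotation vector, rad) and "tvec" (3), from world to camera coordinates, as OpenCV has them; the wrist camera has in their place "T_tool_cam" (4x4, takes a point from camera to tool coordinates, whose origin is the TCP and whose axes are the flange's). Camera axes: x right, y down, z forward; pixel columns grow to the right and rows downward; lengths in m; the calibration is good to about 2 mm. A picture is of the moment at which its call begins: read the wrist's pose just before it. There is no depth.
- env.sign_off(): hands the job in, once; it reports no verdict.
The state is a dict: "time_s": time; "qpos": joint angles; "joint_velocities": joint speeds; "effort": joint torques, N m; "tool_pos": TCP position; "tool_rot": TCP orientation; "force": force on the tool from outside, world axes, zero at the start; "wrist_torque": the same for the moment, N m; "grip_width": finger opening in m.
Only numpy, scipy, OpenCV 4.12 (cv2) and the standard library are available. Lean on these libraries where they do the work, as an engineer would, in place of code of your own. Each camera call takes 0.05 s, during which the arm holds its last target. There are 200 camera calls.

## Working session

There is one attempt and no reset: what is moved stays moved. The work goes in short steps, Python scripts to look and compute and a tool call to move; the robot and the scene stay as the last step left them, time stands still between calls to the robot, and variables do not carry over. Pictures are saved under pics/ and viewed, about 8 in all and at most 12, crops included, and the job is handed in when it is done.

Besides the shell and the picture viewer there is one more tool, called after "Call:" by a JSON object that holds its "op" and its "data". servo_tool: Moves the arm, as the interface text tells. Its arguments: {"type":"object","properties":{"plan":{"type":"array"},"force":{"type":"number"}},"required":["plan"]}

```bash
mkdir -p pics; ls; python3 - <<'E'
from cell import env
import cv2,numpy as np
o=env.get_obs();print({k:np.round(v,3).tolist() for k,v in o.items()})
for n in("scene","side"):
    c=env.read_camera(n);cv2.imwrite(f"pics/{n}0.png",cv2.resize(c["image"],(800,600),interpolation=cv2.INTER_CUBIC))
    cv2.imwrite(f"pics/{n}0raw.png",c["image"])
    R,_=cv2.Rodrigues(np.array(c["rvec"]));t=np.array(c["tvec"]).ravel()
    print(n,c["fx"],c["fy"],c["cx"],c["cy"],(-R.T@t).round(3),R.round(3).tolist(),t.round(3))
E
```

```text
pics
{'time_s': 0.0, 'qpos': [-69.893, 18.439, -4.016, 83.173, 1.296, 78.542, -3.26], 'joint_velocities': [-0.04, 0.076, -0.008, -0.037, -0.0, 0.015, -0.053], 'effort': [0.0, -49.128, -0.404, -31.253, -0.064, 0.044, 0.0], 'tool_pos': [0.215, 0.613, 0.221], 'tool_rot': [-179.891, 0.007, 160.703], 'force': [-0.498, -0.231, -0.364], 'wrist_torque': [-0.028, -0.026, 0.045], 'grip_width': 0.087}
scene 356.0664604521227 356.0664604521227 259.9552986078909 191.74803386485698 [ 1.243 -0.092  0.471] [[-0.045, 0.999, -0.007], [0.565, 0.02, -0.825], [-0.824, -0.041, -0.565]] [ 0.152 -0.312  1.286]
side 410.62664449097815 410.62664449097815 259.7982455685332 189.86483237844334 [0.577 0.509 0.668] [[-0.998, -0.059, 0.005], [-0.046, 0.715, -0.697], [0.038, -0.696, -0.717]] [0.603 0.128 0.811]
```

View both.

View pics/scene0.png

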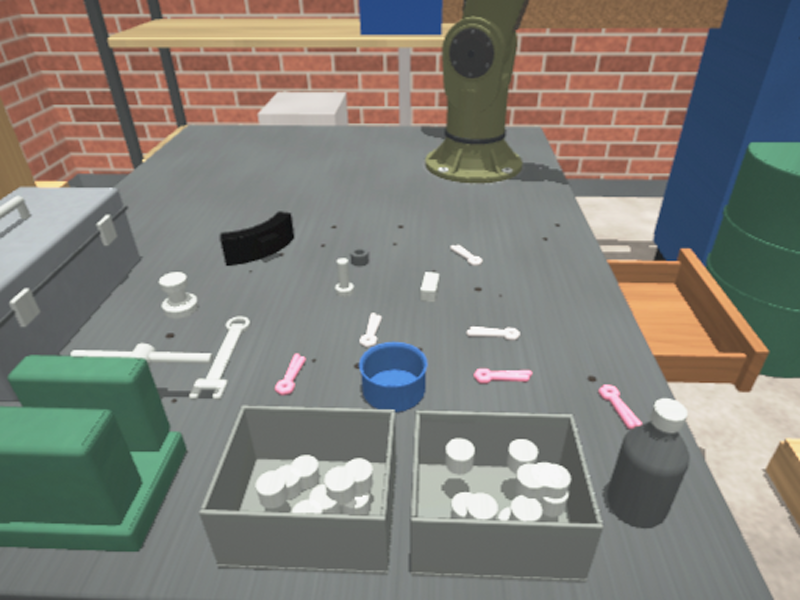

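View pics/side0.png

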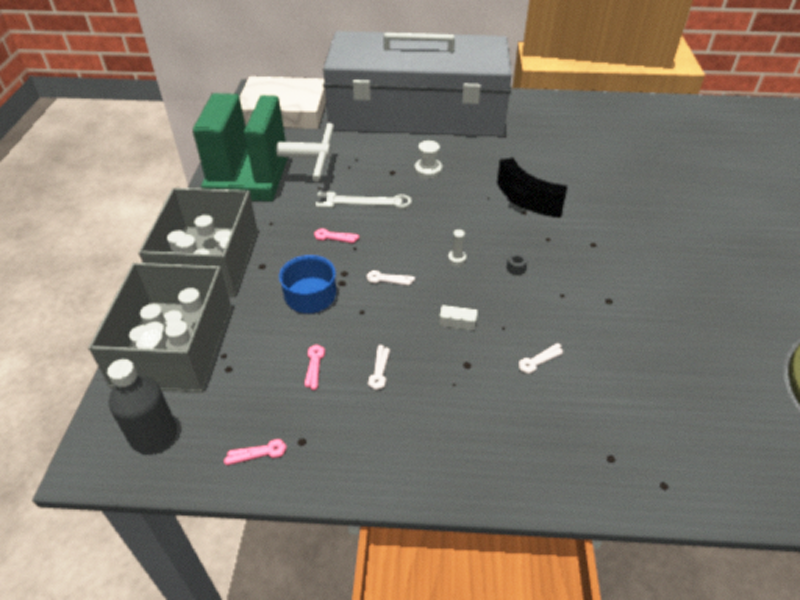

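Scene (800x600): steel pins at (466,254), (493,333), (371,329); pink decoys at (291,373), (503,376), (620,407); tin (393,376), feeler (430,286), drawer at right. Side: pins (541,358), (378,367), (391,278); edge near row 520; drawer columns 360–597. Now measure.

```bash
cat > h.py <<'E'
import cv2,numpy as np
from cell import env
def ray(c,u,v):
    R,_=cv2.Rodrigues(np.array(c["rvec"],float));t=np.array(c["tvec"],float).ravel()
    d=R.T@np.linalg.solve([[c["fx"],0,c["cx"]],[0,c["fy"],c["cy"]],[0,0,1]],[u,v,1.]);return -R.T@t,d
def onz(c,u,v,z):
    o,d=ray(c,u,v);return (o+d*(z-o[2])/d[2])
def proj(c,P):
    K=np.array([[c["fx"],0,c["cx"]],[0,c["fy"],c["cy"]],[0,0,1]]);return cv2.projectPoints(np.array([P],float),np.array(c["rvec"],float),np.array(c["tvec"],float),K,None)[0].ravel()
def blobs(c,mask,z,amin=25):
    n,l,s,ce=cv2.connectedComponentsWithStats(mask.astype(np.uint8))
    out=[]
    for i in range(1,n):
        if s[i,4]<amin: continue
        v,u=np.nonzero(l==i)
        P=np.array([onz(c,a,b,z)[:2] for a,b in zip(u,v)])
        r=cv2.minAreaRect((P*1000).astype(np.float32))
        m=P.mean(0);w=np.linalg.svd(P-m,full_matrices=False)[2][0]
        q=(P-m)@w; side=(P-m)@np.array([-w[1],w[0]])
        # eye end: wider spread
        wp=np.ptp(side[q>np.percentile(q,70)]);wn=np.ptp(side[q<np.percentile(q,30)])
        out.append((int(s[i,4]),ce[i].round(0).tolist(),(np.array(r[0])/1000).round(4).tolist(),np.sort(r[1]).round(0).tolist(),np.degrees(np.arctan2(w[1],w[0])).round(0),'eye+' if wp>wn else 'eye-'))
    return out
def masks(c):
    h=cv2.cvtColor(c["image"],cv2.COLOR_BGR2HSV)
    H,S,V=[h[...,i].astype(int) for i in range(3)]
    return dict(white=(S<40)&(V>150),pink=(S>60)&(V>150)&(H>160),blue=(S>120)&(H>105)&(H<125)&(V>60),wood=(H<20)&(S>100)&(V>80))
E
python3 - <<'E'
from h import *
c=env.read_camera("side");m=masks(c)
for k in("white","pink","blue"):
    for b in blobs(c,m[k],0.0045 if k!="blue" else .02): 
        print(k,b) if b[1][1]>85 else 0
s=env.read_camera("scene");ms=masks(s)
for b in blobs(s,ms["white"],0.0045):
    if 150<b[1][1]<270: print("scene",b)
# edge: bench top -> column gradient along selected columns
g=cv2.cvtColor(c["image"],cv2.COLOR_BGR2GRAY)
for u in(100,200,245,300,350,430,480):print(u,g[310:352,u].tolist(),onz(c,u,330,0).round(3))
w=m["wood"];ys,xs=np.nonzero(w[335:,:]);
for v in(345,360,375,383):
    x=np.nonzero(w[v])[0];x=x[(x>200)&(x<420)];print(v,x.min(),x.max(),onz(c,x.min(),v,-.024).round(3),onz(c,x.max(),v,-.024).round(3))
# drawer front in scene raw corners
for u,v,z in((762/1.5625,352/1.5625,-.004),(686/1.5625,249/1.5625,-.004),(745/1.5625,352/1.5625,-.004)):print(onz(s,u,v,z).round(3))
E
```

```text
white (356, [198.0, 95.0], [0.8273, -0.5089], [96.0, 173.0], np.float64(98.0), 'eye-')
white (95, [274.0, 93.0], [0.5927, -0.5306], [37.0, 38.0], np.float64(88.0), 'eye-')
white (103, [274.0, 107.0], [0.5929, -0.4645], [44.0, 48.0], np.float64(178.0), 'eye+')
white (77, [94.0, 116.0], [1.0798, -0.3861], [42.0, 44.0], np.float64(-149.0), 'eye-')
white (347, [232.0, 128.0], [0.6976, -0.3624], [43.0, 161.0], np.float64(-178.0), 'eye-')
white (73, [130.0, 141.0], [0.9526, -0.2883], [27.0, 30.0], np.float64(117.0), 'eye-')
white (395, [128.0, 153.0], [0.9487, -0.2393], [63.0, 101.0], np.float64(175.0), 'eye+')
white (32, [293.0, 149.0], [0.5367, -0.283], [15.0, 17.0], np.float64(67.0), 'eye-')
white (50, [292.0, 164.0], [0.539, -0.2271], [21.0, 27.0], np.float64(179.0), 'eye+')
white (115, [71.0, 193.0], [1.032, -0.1034], [19.0, 171.0], np.float64(88.0), 'eye-')
white (182, [249.0, 177.0], [0.6387, -0.1755], [24.0, 72.0], np.float64(176.0), 'eye-')
white (105, [120.0, 189.0], [0.9266, -0.1198], [28.0, 29.0], np.float64(117.0), 'eye-')
white (779, [103.0, 208.0], [0.9416, -0.0584], [84.0, 
[... 3264 characters left out ...]
, 111, 111, 111, 111, 106, 108, 110, 111, 111, 108, 113, 109, 105, 111, 109, 112, 109, 111, 110, 104, 106, 109, 99, 86, 63, 50, 54, 80, 101, 106, 108] [0.303 0.175 0.   ]
480 [106, 110, 108, 106, 103, 107, 104, 106, 108, 108, 106, 108, 107, 107, 106, 109, 109, 105, 106, 105, 111, 111, 109, 105, 106, 106, 105, 102, 105, 109, 107, 106, 103, 105, 104, 103, 97, 81, 56, 49, 50, 80] [0.217 0.17  0.   ]
345 229 378 [ 0.645  0.212 -0.024] [ 0.389  0.196 -0.024]
360 228 381 [ 0.643  0.237 -0.024] [ 0.387  0.222 -0.024]
375 226 383 [ 0.644  0.262 -0.024] [ 0.388  0.246 -0.024]
383 225 384 [ 0.644  0.274 -0.024] [ 0.388  0.259 -0.024]
[ 0.656  0.347 -0.004]
[ 0.379  0.349 -0.004]
[ 0.657  0.325 -0.004]
```

```bash
python3 - <<'E'
import cv2
a=cv2.imread("pics/scene0raw.png")[150:260,340:500];cv2.imwrite("pics/crop1.png",cv2.resize(a,(800,550),interpolation=cv2.INTER_CUBIC))
E
```

```text
(no output)
```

View pics/crop1.png

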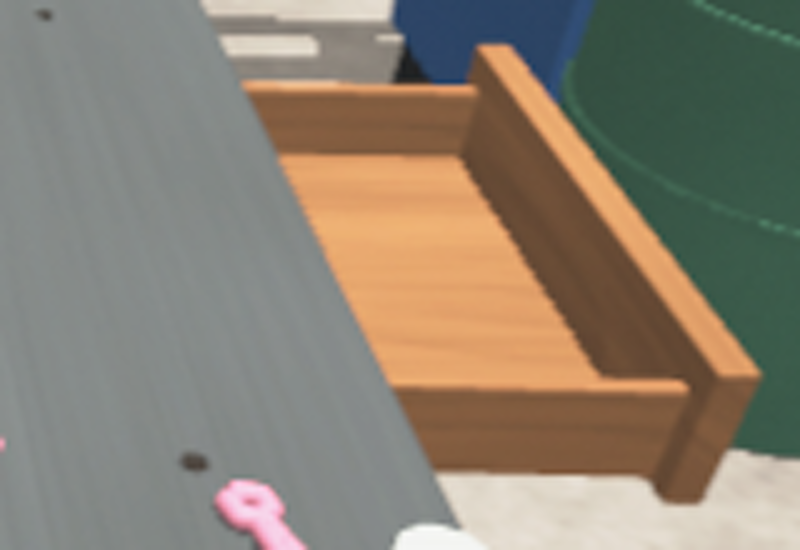

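Pins (world): A (0.427,-0.035), axis 36°, with its eye to +x+y. B (0.639,-0.008), axis 86°. C (0.639,-0.175), axis 176°. The bench edge is at y≈0.20. The drawer interior spans x 0.397–0.637 and its outer face is at y≈0.348. I'll swing towards A first.

Call:
{"op": "servo_tool", "data": {"plan": [[0.45,[-3.6,-1.0,0],[0,0,3.4]],[0.45,[-3.6,-1.0,0],[0,0,3.4]],[0.45,[-3.6,-1.0,0],[0,0,3.4]],[0.45,[-3.6,-1.0,0],[0,0,3.4]],[0.45,[-3.6,-1.0,0],[0,0,3.5]],[0.45,[-3.6,-1.0,0],[0,0,3.5]],[0.45,[-3.6,-1.0,0],[0,0,3.6]],[0.45,[-3.6,-1.0,0],[0,0,3.6]],[0.45,[-3.6,-1.0,0],[0,0,3.8]],[0.45,[-3.6,-1.0,0],[0,0,3.8]]]}}

```text
time_s: 1.03
tool_pos: [0.4478, 0.3266, 0.2162]
tool_rot: [-179.6, -0.3, 124.9]
force: [0.5, -1.1, -0.9]
grip_width: 0.0399
```

Call:
{"op": "servo_tool", "data": {"plan": [[0.45,[-2.4,-1.9,0.8],[0,0,3.2]],[0.45,[-2.5,-1.75,0.8],[0,0,3.2]],[0.45,[-2.6,-1.6,0.8],[0,0,3.2]],[0.45,[-2.7,-1.45,0.8],[0,0,3.2]],[0.45,[-2.75,-1.3,0.8],[0,0,3.2]],[0.45,[-2.8,-1.15,0.8],[0,0,3.2]],[0.45,[-2.9,-1.0,0.8],[0,0,3.2]],[0.45,[-2.95,-0.8,0.8],[0,0,3.2]],[0.45,[-3.0,-0.65,0.8],[0,0,3.2]],[0.45,[-3.0,-0.5,0.8],[0,0,3.2]],[0.45,[-3.0,-0.35,0.8],[0,0,3.2]],[0.45,[-3.0,-0.2,0.8],[0,0,3.2]],[0.45,[-3.0,-0.05,0.8],[0,0,3.2]],[0.45,[-3.0,0.1,0.8],[0,0,3.2]]]}}

```text
time_s: 2.2
tool_pos: [0.4113, -0.1211, 0.1]
tool_rot: [180.0, -0.4, 77.3]
force: [0.4, 0.8, -0.4]
grip_width: 0.0392
```

Call:
{"op": "servo_tool", "data": {"plan": [[0.45,[0.5,0.1,2.5],[0,0,-2.7]],[0.45,[0.5,0.1,2.5],[0,0,0]],[0.45,[0.5,0,2.3],[0,0,0]],[0.45,[0.3,0,1.6],[0,0,0]],[0.45,[0,0,0.5],[0,0,0]],[0.45,[0,0,0],[0,0,0]]]}}

```text
time_s: 2.7
tool_pos: [0.4159, -0.1127, 0.0032]
tool_rot: [179.7, -0.3, 79.1]
force: [-0.2, 0.3, 0.6]
grip_width: 0.0389
```

```bash
python3 - <<'E'
from h import *
c=env.read_camera("side")
cv2.imwrite("pics/s1.png",cv2.resize(c["image"][120:384,180:460],None,fx=2.2,fy=2.2,interpolation=cv2.INTER_CUBIC))
E
```

```text
(no output)
```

View pics/s1.png

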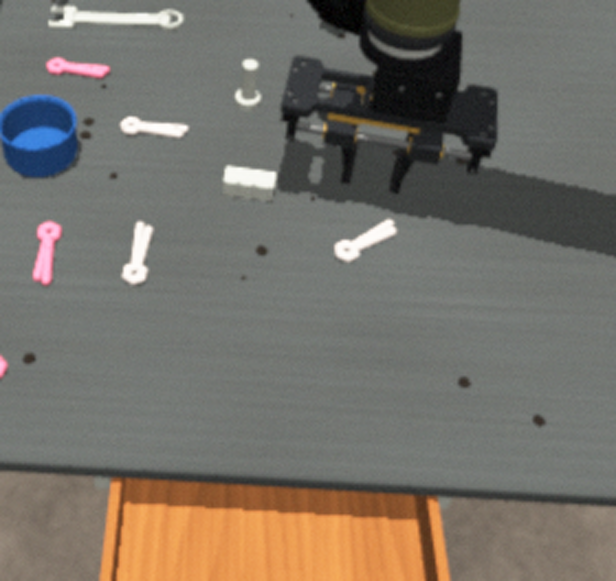

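The fingers (348,180) and (398,188) straddle A's line, and the -x finger is behind A's leg end at (392,225). Pushing now.

Call:
{"op": "servo_tool", "data": {"plan": [[0.45,[1.0,0,0],[0,0,0]],[0.45,[1.0,0,0],[0,0,0]],[0.45,[1.0,0,0],[0,0,0]],[0.45,[0.8,0,0],[0,0,0]],[0.45,[0.8,0,0],[0,0,0]],[0.45,[0.8,0,0],[0,0,0]],[0.45,[0.8,0,0],[0,0,0]],[0.45,[0.8,0,0],[0,0,0]],[0.45,[0.8,0,0],[0,0,0]],[0.45,[0.8,0,0],[0,0,0]],[0.45,[0.8,0,0],[0,0,0]]]}}

```text
time_s: 3.67
tool_pos: [0.4409, -0.0165, 0.0118]
tool_rot: [179.0, -0.5, 78.8]
force: [-0.0, -0.1, -0.2]
grip_width: 0.0392
```

```bash
cat > look.py <<'E'
from h import *
import sys
c=env.read_camera("side");m=masks(c)
for b in blobs(c,m["white"],.0045):
    if b[1][1]>165 and 0.35<b[2][0]<.7:print(b)
o=env.get_obs();print(o["time_s"],o["tool_pos"],o["tool_rot"],o["force"],o["grip_width"])
if len(sys.argv)>1: cv2.imwrite(f"pics/{sys.argv[1]}.png",cv2.resize(c["image"][120:384,180:460],None,fx=2.2,fy=2.2,interpolation=cv2.INTER_CUBIC))
E
python3 look.py
```

```text
(199, [249.0, 177.0], [0.6389, -0.1743], [25.0, 73.0], np.float64(175.0), 'eye-')
(139, [289.0, 200.0], [0.547, -0.1089], [28.0, 34.0], np.float64(171.0), 'eye-')
(249, [242.0, 235.0], [0.6382, -0.0072], [24.0, 74.0], np.float64(86.0), 'eye+')
(143, [342.0, 231.0], [0.4334, -0.0336], [20.0, 60.0], np.float64(39.0), 'eye+')
3.7167 [ 0.44130172 -0.01463573  0.01187331] [179.003741    -0.58917047  78.93797048] [0.20812394 2.12424181 0.29969523] 0.039172212024819
```

The tip height drifted up to 12 mm and the fingers passed over the pin. I'll lift, back off, level the tool, and control z more tightly.

Call:
{"op": "servo_tool", "data": {"plan": [[0.45,[0,0,-2.0],[1.0,-0.5,0]],[0.45,[-2.0,-0.4,-1.0],[0,0,0]],[0.45,[-2.5,-0.3,0],[0,0,0]],[0.45,[-2.5,0,0],[0,0,0]],[0.45,[-2.0,0,1.0],[0,0,0]],[0.45,[0,0,1.2],[0,0,0]],[0.45,[0,0,1.2],[0,0,0]],[0.45,[0,0,0.4],[0,0,0]],[0.45,[0,0,0],[0,0,0]]]}}

```text
time_s: 4.47
tool_pos: [0.4175, -0.1037, 0.0046]
tool_rot: [179.9, 0.1, 79.2]
force: [-0.5, 0.3, 0.1]
grip_width: 0.0389
```

```bash
python3 look.py
```

```text
(191, [249.0, 177.0], [0.6388, -0.1744], [25.0, 72.0], np.float64(176.0), 'eye-')
(209, [293.0, 200.0], [0.5372, -0.1083], [26.0, 53.0], np.float64(174.0), 'eye-')
(246, [345.0, 229.0], [0.4279, -0.0351], [24.0, 73.0], np.float64(36.0), 'eye+')
(244, [242.0, 235.0], [0.6381, -0.008], [24.0, 73.0], np.float64(86.0), 'eye+')
4.5167 [ 0.41752857 -0.10357645  0.00483401] [1.79929700e+02 4.51291700e-02 7.92431315e+01] [0.17666182 0.63528576 0.5748654 ] 0.039119645174799454
```

Pin A has hardly moved. I'll push with short calls and z feedback.

Call:
{"op": "servo_tool", "data": {"plan": [[0.45,[0.6,0,0.2],[0,0,0]],[0.45,[0.7,0,0.1],[0,0,0]],[0.45,[0.7,0,0.08],[0,0,0]],[0.45,[0.7,0,0.08],[0,0,0]],[0.45,[0.7,0,0.08],[0,0,0]]]}}

```text
time_s: 4.93
tool_pos: [0.426, -0.0666, 0.0007]
tool_rot: [179.8, -0.0, 79.3]
force: [-0.2, -0.2, 0.1]
grip_width: 0.0391
```

Call:
{"op": "servo_tool", "data": {"plan": [[0.45,[0.7,0,-0.1],[0,0,0]],[0.45,[0.7,0,0.0],[0,0,0]],[0.45,[0.7,0,0.02],[0,0,0]],[0.45,[0.7,0,0.02],[0,0,0]],[0.45,[0.7,0,0.02],[0,0,0]]]}}

```text
time_s: 5.35
tool_pos: [0.4336, -0.0268, 0.0016]
tool_rot: [179.7, -0.1, 79.5]
force: [0.8, 0.2, -0.1]
grip_width: 0.0392
```

```bash
python3 look.py s2
```

```text
(200, [249.0, 177.0], [0.6388, -0.1756], [27.0, 73.0], np.float64(175.0), 'eye-')
(166, [290.0, 200.0], [0.5433, -0.1082], [28.0, 40.0], np.float64(171.0), 'eye-')
(248, [242.0, 235.0], [0.6382, -0.0072], [24.0, 74.0], np.float64(86.0), 'eye+')
(212, [340.0, 239.0], [0.4403, -0.0089], [22.0, 68.0], np.float64(173.0), 'eye-')
5.4 [ 0.4338894 -0.0252221  0.0015679] [ 1.79733989e+02 -1.00946111e-01  7.95513411e+01] [0.18841286 1.3582337  0.15201799] 0.03934580461993991
```

View pics/s2.png

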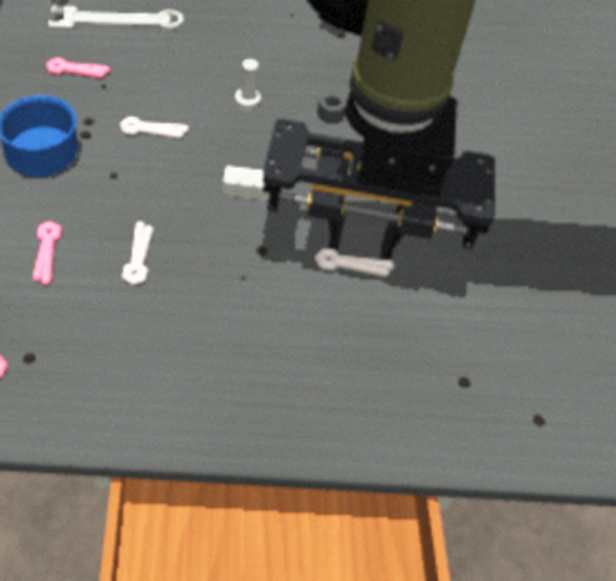

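Pin A (354,263) is flush across both fingers and centred. I'll continue.

Call:
{"op": "servo_tool", "data": {"plan": [[0.45,[0.8,0,-0.03],[0.3,-0.1,0]],[0.45,[0.8,0,0.02],[0,0,0]],[0.45,[0.8,0,0.02],[0,0,0]],[0.45,[0.8,0,0.02],[0,0,0]],[0.45,[0.8,0,0.02],[0,0,0]],[0.45,[0.8,0,0.02],[0,0,0]],[0.45,[0.8,0,0.02],[0,0,0]],[0.45,[0.8,0,0.02],[0,0,0]],[0.45,[0.8,0,0.02],[0,0,0]],[0.45,[0.8,0,0.02],[0,0,0]]]}}

```text
time_s: 6.23
tool_pos: [0.4505, 0.0587, 0.0004]
tool_rot: [180.0, 0.2, 79.4]
force: [-1.0, -4.4, 4.6]
grip_width: 0.0392
```

Call:
{"op": "servo_tool", "data": {"plan": [[0.45,[0.8,0,-0.2],[0,0,0]],[0.45,[0.8,0,0],[0,0,0]],[0.45,[0.8,0,0],[0,0,0]],[0.45,[0.8,0,0],[0,0,0]],[0.45,[0.8,0,0],[0,0,0]],[0.45,[0.8,0,0],[0,0,0]],[0.45,[0.8,0,0],[0,0,0]]]}}

```text
time_s: 6.82
tool_pos: [0.4608, 0.1219, 0.0017]
tool_rot: [-179.9, 0.1, 79.5]
force: [-0.2, -0.0, -0.9]
grip_width: 0.0393
```

```bash
python3 look.py
```

```text
(201, [249.0, 177.0], [0.6388, -0.1756], [27.0, 73.0], np.float64(175.0), 'eye-')
(226, [293.0, 200.0], [0.5372, -0.1074], [28.0, 53.0], np.float64(173.0), 'eye-')
(250, [242.0, 235.0], [0.6384, -0.0073], [24.0, 75.0], np.float64(86.0), 'eye+')
(307, [331.0, 305.0], [0.4691, 0.1426], [22.0, 68.0], np.float64(173.0), 'eye-')
6.8667 [0.46117665 0.12397465 0.00186781] [-1.79939651e+02 -1.30704432e-02  7.95870174e+01] [0.88851598 1.18764922 0.24279357] 0.038924014917539294
```

Call:
{"op": "servo_tool", "data": {"plan": [[0.45,[0.8,0,-0.05],[0,0,0]],[0.45,[0.8,0,0.01],[0,0,0]],[0.45,[0.8,0,0.01],[0,0,0]],[0.45,[0.8,0,0.01],[0,0,0]],[0.45,[0.7,0,0],[0,0,0]],[0.45,[0.7,0,0],[0,0,0]],[0.45,[0.7,0,0],[0,0,0]],[0.45,[0.7,0,0],[0,0,0]],[0.45,[0.7,0,0],[0,0,0]],[0.45,[0.7,0,0],[0,0,0]],[0.45,[0.7,0,0],[0,0,0]],[0.45,[0.7,0,0],[0,0,0]],[0.45,[0,0,0],[0,0,0]]]}}

```text
time_s: 7.95
tool_pos: [0.4787, 0.2209, 0.0018]
tool_rot: [-179.9, -0.0, 79.6]
force: [0.3, 1.1, -1.4]
grip_width: 0.0393
```

```bash
python3 look.py; python3 - <<'E'
from h import *
c=env.read_camera("scene")["image"]; d=env.read_camera("side")["image"]
a=cv2.resize(c[140:270,330:512],(400,286),interpolation=cv2.INTER_CUBIC);b=cv2.resize(d[280:384,200:400],(550,286),interpolation=cv2.INTER_CUBIC)[:,:400]
cv2.imwrite("pics/s3.png",np.hstack([a,b]))
E
```

```text
(194, [249.0, 177.0], [0.6389, -0.1745], [25.0, 73.0], np.float64(176.0), 'eye-')
(211, [293.0, 200.0], [0.5371, -0.1076], [28.0, 53.0], np.float64(173.0), 'eye-')
(246, [242.0, 235.0], [0.6381, -0.008], [24.0, 73.0], np.float64(86.0), 'eye+')
(280, [317.0, 360.0], [0.4974, 0.2379], [18.0, 62.0], np.float64(179.0), 'eye-')
8.0 [0.47858297 0.21999352 0.00172439] [-1.79916642e+02  8.90341749e-03  7.95921547e+01] [-0.4255493   0.17884939 -0.18560426] 0.039188698453710334
```

View pics/s3.png

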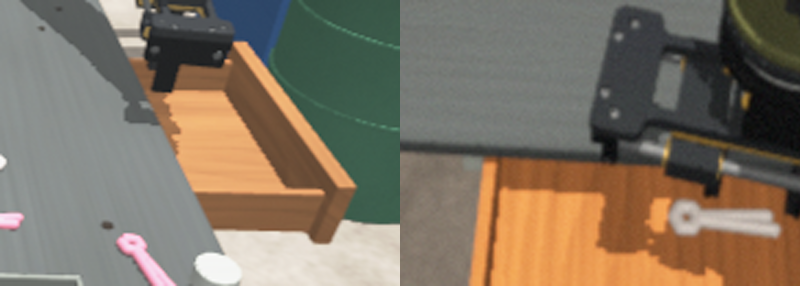

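A lies flat in the drawer (side crop at (725,217)). Next I'll lift, turn and go to the +x side of pin B.

Call:
{"op": "servo_tool", "data": {"plan": [[0.35,[0,0,-3.5],[0,0,0]],[0.35,[0,0,-3.5],[0,0,0]],[0.35,[-1.4,1.65,0],[0,0,-6.9]],[0.35,[-1.6,1.45,0],[0,0,-6.9]],[0.35,[-1.75,1.25,0],[0,0,-6.9]],[0.35,[-1.9,1.0,0],[0,0,-6.9]],[0.35,[-2.0,0.8,0],[0,0,-6.9]],[0.35,[-2.1,0.55,0],[0,0,-6.9]],[0.35,[-2.15,0.3,0],[0,0,-6.9]],[0.35,[-2.15,0.0,0],[0,0,-6.9]],[0.35,[-2.15,-0.2,0],[0,0,-6.9]],[0.35,[-2.1,-0.5,0],[0,0,-6.9]],[0.35,[-2.0,-0.75,0],[0,0,-6.9]],[0.35,[-1.9,-1.0,0],[0,0,-6.9]],[0.35,[-1.8,-1.25,0],[0,0,-6.9]],[0.35,[-1.6,-1.45,0],[0,0,-6.9]],[0.35,[0,0,0],[0,0,0]]]}}

```text
time_s: 9.52
tool_pos: [0.6741, -0.0374, 0.0726]
tool_rot: [-179.6, -0.5, 179.6]
force: [-1.1, -1.6, 1.3]
grip_width: 0.0305
```

Call:
{"op": "servo_tool", "data": {"plan": [[0.35,[-0.1,1.5,1.0],[-0.4,-0.5,3.6]],[0.35,[0,1.4,2.0],[0,0,0]],[0.35,[0,0,2.0],[0,0,0]],[0.35,[0,0,1.5],[0,0,0]],[0.35,[0,0,0.4],[0,0,0]],[0.35,[0,0,0],[0,0,0]]]}}

```text
time_s: 10.02
tool_pos: [0.675, -0.0137, 0.0016]
tool_rot: [-179.9, 0.0, 174.8]
force: [0.7, -0.0, 1.0]
grip_width: 0.0303
```

```bash
python3 look.py
```

```text
(97, [257.0, 178.0], [0.6204, -0.1719], [22.0, 36.0], np.float64(175.0), 'eye+')
(229, [293.0, 200.0], [0.5372, -0.1076], [29.0, 53.0], np.float64(173.0), 'eye-')
(193, [242.0, 236.0], [0.6387, -0.007], [20.0, 70.0], np.float64(86.0), 'eye+')
(329, [317.0, 359.0], [0.4974, 0.2378], [18.0, 62.0], np.float64(180.0), 'eye-')
10.0667 [ 0.67502183 -0.01365852  0.00193651] [-1.79931574e+02  4.22311712e-02  1.74832945e+02] [-0.79689329  0.70481742 -0.74349267] 0.030272350644504245
```

Call:
{"op": "servo_tool", "data": {"plan": [[0.35,[0.6,0.5,0],[0,0,-1]],[0.35,[0.6,0,0],[0,0,0]],[0.35,[0.6,0,0],[0,0,0]],[0.35,[0.6,0,0],[0,0,0]],[0.35,[0.6,-0.1,0],[0,0,2.5]],[0.35,[0.7,-0.15,0],[0,0,4]]]}}

```text
time_s: 10.57
tool_pos: [0.6386, -0.0074, 0.0072]
tool_rot: [179.9, 0.5, 169.2]
force: [-0.1, 0.2, 0.4]
grip_width: 0.0302
```

```bash
python3 look.py
```

```text
(229, [293.0, 200.0], [0.5374, -0.1077], [29.0, 53.0], np.float64(173.0), 'eye-')
(81, [253.0, 240.0], [0.617, -0.0024], [12.0, 63.0], np.float64(85.0), 'eye-')
(329, [317.0, 359.0], [0.4974, 0.2378], [18.0, 62.0], np.float64(180.0), 'eye-')
10.6167 [ 0.63696189 -0.00765403  0.00713613] [179.93310413   0.39574248 168.95002386] [-1.68282378 -0.8503479  -0.45227313] 0.03083727885452854
```

Call:
{"op": "servo_tool", "data": {"plan": [[0.35,[-0.1,0,0.5],[0,0.4,0]],[0.35,[0.7,-0.15,0.06],[0,0,4.2]],[0.35,[0.7,-0.15,0.08],[0,0,4.2]],[0.35,[0.7,-0.15,0.08],[0,0,4.2]],[0.35,[0.7,-0.15,0.08],[0,0,4.2]]]}}

```text
time_s: 11.03
tool_pos: [0.6119, -0.0059, 0.0011]
tool_rot: [179.7, 0.3, 151.9]
force: [-0.0, 0.6, 0.0]
grip_width: 0.0304
```

```bash
python3 look.py s4
```

```text
(178, [296.0, 201.0], [0.5323, -0.1067], [28.0, 43.0], np.float64(171.0), 'eye+')
(198, [264.0, 240.0], [0.5923, 0.0028], [20.0, 71.0], np.float64(67.0), 'eye+')
(329, [317.0, 359.0], [0.4974, 0.2378], [18.0, 62.0], np.float64(180.0), 'eye-')
11.0833 [ 0.61020525 -0.0053379   0.00069146] [1.79780740e+02 1.68240532e-01 1.51733308e+02] [-1.31333434  0.62686375 -0.41084307] 0.030656888584175725
```

View pics/s4.png

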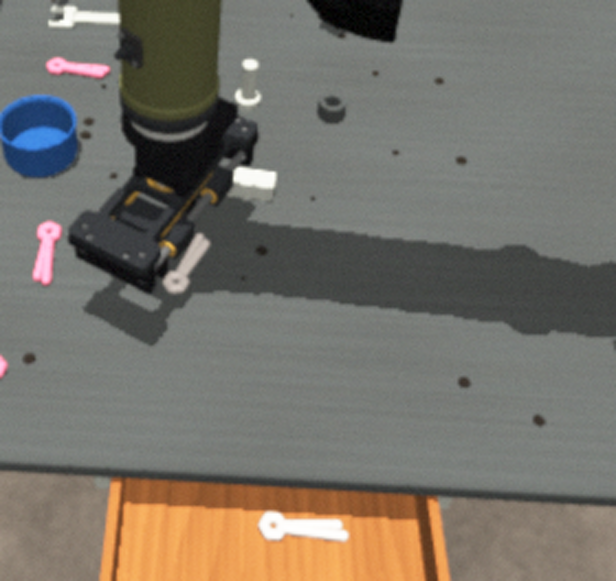

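B is flush with the fingers at (187,265) and turning with them. I'll carry on along the arc.

Call:
{"op": "servo_tool", "data": {"plan": [[0.35,[0.7,-0.15,-0.1],[0.2,0.2,4.2]],[0.35,[0.7,-0.15,0.03],[0,0,4.3]],[0.35,[0.7,-0.15,0.04],[0,0,4.3]],[0.35,[0.7,-0.15,0.04],[0,0,4.3]],[0.35,[0.7,-0.15,0.04],[0,0,4.3]],[0.35,[0.7,-0.15,0.04],[0,0,4.3]],[0.35,[0.7,-0.15,0.04],[0,0,4.3]]]}}

```text
time_s: 11.67
tool_pos: [0.5704, 0.0168, 0.0006]
tool_rot: [179.8, 0.3, 121.5]
force: [1.1, -1.5, 2.3]
grip_width: 0.0303
```

```bash
python3 look.py
```

```text
(162, [246.0, 177.0], [0.6467, -0.1768], [27.0, 57.0], np.float64(173.0), 'eye-')
(223, [281.0, 253.0], [0.5582, 0.0334], [21.0, 70.0], np.float64(36.0), 'eye+')
(328, [316.0, 359.0], [0.4974, 0.2378], [18.0, 62.0], np.float64(180.0), 'eye-')
11.7167 [5.69632055e-01 1.78240490e-02 5.59183545e-04] [179.79221808   0.20926393 121.40304401] [-1.04394571  0.63035203  1.21805176] 0.030697993728765964
```

Call:
{"op": "servo_tool", "data": {"plan": [[0.35,[0.7,-0.15,-0.12],[0.2,0.2,4.3]],[0.35,[0.7,-0.15,0.02],[0,0,4.3]],[0.35,[0.7,-0.15,0.03],[0,0,4.3]],[0.35,[0.7,-0.15,0.03],[0,0,4.3]],[0.35,[0.7,-0.15,0.03],[0,0,4.3]],[0.35,[0.7,-0.15,0.02],[0,0,4.3]],[0.35,[0.7,-0.15,0.02],[0,0,4.3]],[0.35,[0.8,0,0.02],[0,0,0]],[0.35,[0.8,0,0.02],[0,0,0]]]}}

```text
time_s: 12.47
tool_pos: [0.5479, 0.0751, 0.0011]
tool_rot: [179.8, 0.2, 91.9]
force: [-0.1, -0.7, 0.8]
grip_width: 0.0306
```

```bash
python3 look.py
```

```text
(205, [249.0, 177.0], [0.6388, -0.1754], [27.0, 73.0], np.float64(174.0), 'eye-')
(266, [287.0, 280.0], [0.5458, 0.0965], [21.0, 68.0], np.float64(-173.0), 'eye-')
(328, [316.0, 359.0], [0.4974, 0.2378], [18.0, 62.0], np.float64(180.0), 'eye-')
12.5167 [0.54783458 0.07755763 0.00100568] [1.79758010e+02 9.88648056e-02 9.19836332e+01] [ 0.56877062  1.32072563 -0.06639138] 0.03058689293844991
```

Call:
{"op": "servo_tool", "data": {"plan": [[0.35,[0.8,0,-0.08],[0.2,0.1,2]],[0.35,[0.8,0,0.01],[0,0,1]],[0.35,[0.8,0,0.01],[0,0,1]],[0.35,[0.8,0,0.01],[0,0,1]],[0.35,[0.8,0,0.01],[0,0,1]],[0.35,[0.8,0,0.01],[0,0,1]],[0.35,[0.8,0,0.01],[0,0,1]],[0.35,[0.8,0,0.01],[0,0,1]]]}}

```text
time_s: 13.18
tool_pos: [0.5522, 0.1435, 0.001]
tool_rot: [179.9, 0.1, 84.1]
force: [-0.5, -0.6, 0.6]
grip_width: 0.031
```

```bash
python3 look.py
```

```text
(201, [249.0, 177.0], [0.64, -0.1755], [28.0, 71.0], np.float64(173.0), 'eye-')
(320, [283.0, 314.0], [0.5524, 0.1629], [21.0, 70.0], np.float64(179.0), 'eye-')
(330, [316.0, 359.0], [0.4974, 0.2378], [18.0, 62.0], np.float64(179.0), 'eye-')
13.2333 [0.55230529 0.14602028 0.00102616] [ 1.79916354e+02 -2.49084532e-02  8.41872490e+01] [ 0.21010794  1.35634355 -0.61123668] 0.030477446078437883
```

Call:
{"op": "servo_tool", "data": {"plan": [[0.35,[0.7,0,-0.08],[0,0,0]],[0.35,[0.7,0,0],[0,0,0]],[0.35,[0.7,0,0],[0,0,0]],[0.35,[0.7,0,0],[0,0,0]],[0.35,[0.7,0,0],[0,0,0]],[0.35,[0.7,0,0],[0,0,0]],[0.35,[0.7,0,0],[0,0,0]],[0.35,[0.7,0,0],[0,0,0]],[0.35,[0.7,0,0],[0,0,0]],[0.35,[0.7,0,0],[0,0,0]],[0.35,[0,0,0],[0,0,0]],[0.35,[0,0,-3],[0,0,0]],[0.35,[0,0,-3],[0,0,0]]]}}

```text
time_s: 14.32
tool_pos: [0.5548, 0.2225, 0.0563]
tool_rot: [-179.5, 0.4, 84.8]
force: [0.2, 0.9, -0.2]
grip_width: 0.0302
```

```bash
python3 look.py s5
```

```text
(143, [244.0, 177.0], [0.6503, -0.177], [28.0, 50.0], np.float64(173.0), 'eye-')
(27, [327.0, 332.0], [0.4786, 0.1914], [4.0, 18.0], np.float64(176.0), 'eye+')
(279, [277.0, 357.0], [0.5617, 0.2377], [18.0, 60.0], np.float64(176.0), 'eye-')
(285, [318.0, 360.0], [0.495, 0.2377], [18.0, 61.0], np.float64(179.0), 'eye-')
14.3667 [0.55805249 0.22365073 0.06220628] [-1.79826359e+02  1.43445974e-01  8.48131485e+01] [2.7802345  0.43042833 4.2314013 ] 0.030580921364249322
```

View pics/s5.png

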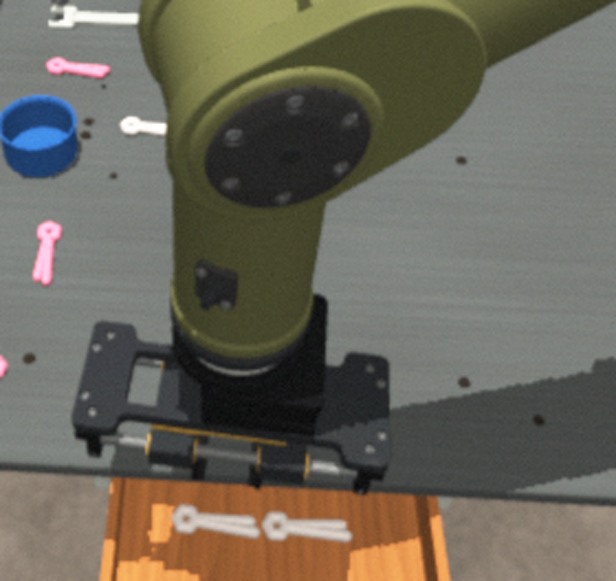

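A and B lie flat side by side in the drawer, at (310,526) and (215,521). Next I'll go behind pin C.

Call:
{"op": "servo_tool", "data": {"plan": [[0.35,[-3.1,0.8,0],[0,0,-0.4]],[0.35,[-3.1,0.8,0],[0,0,-0.4]],[0.35,[-3.1,0.75,0],[0,0,-0.4]],[0.35,[-3.1,0.75,0],[0,0,-0.4]],[0.35,[-3.1,0.7,0],[0,0,-0.4]],[0.35,[-3.1,0.7,0],[0,0,-0.4]],[0.35,[-3.1,0.7,0],[0,0,-0.4]],[0.35,[-3.1,0.65,0],[0,0,-0.4]],[0.35,[-3.1,0.65,0],[0,0,-0.4]],[0.35,[-3.1,0.6,0],[0,0,-0.4]],[0.35,[-3.1,0.6,0],[0,0,-0.4]],[0.35,[-3.1,0.6,0],[0,0,-0.4]],[0.35,[-3.1,0.6,0],[0,0,-0.4]],[0.35,[-3.1,0.6,0],[0,0,0]],[0.35,[0,0,0],[0,0,0]]]}}

```text
time_s: 15.62
tool_pos: [0.6418, -0.2309, 0.0649]
tool_rot: [179.6, -0.0, 90.8]
force: [-0.5, -1.2, 0.7]
grip_width: 0.0306
```

```bash
python3 look.py
```

```text
(190, [249.0, 177.0], [0.6386, -0.1745], [25.0, 73.0], np.float64(175.0), 'eye-')
(209, [293.0, 200.0], [0.537, -0.1084], [26.0, 53.0], np.float64(174.0), 'eye-')
(319, [277.0, 357.0], [0.5615, 0.2395], [19.0, 64.0], np.float64(176.0), 'eye-')
(326, [318.0, 359.0], [0.495, 0.2377], [18.0, 64.0], np.float64(179.0), 'eye-')
15.6667 [ 0.6417441  -0.22764302  0.06462511] [179.62766983  -0.20453891  90.84273378] [-0.86171255 -0.10009129  0.27672301] 0.030904753411322074
```

Call:
{"op": "servo_tool", "data": {"plan": [[0.35,[0.3,-0.2,1.5],[0.4,-0.2,0]],[0.35,[0.3,0,1.8],[0,0,0]],[0.35,[0,0,1.8],[0,0,0]],[0.35,[0,0,0.8],[0,0,0]],[0.35,[0,0,0.3],[0,0,0]],[0.35,[0,0,0],[0,0,0]]]}}

```text
time_s: 16.17
tool_pos: [0.6407, -0.2161, 0.0008]
tool_rot: [180.0, -0.1, 91.1]
force: [-0.1, -0.1, -0.4]
grip_width: 0.0306
```

Call:
{"op": "servo_tool", "data": {"plan": [[0.35,[0.6,0,-0.08],[0,0,0]],[0.35,[0.7,0,0.03],[0,0,0]],[0.35,[0.7,0,0.03],[0,0,0]],[0.35,[0.7,0.02,0.03],[0,0,-1]],[0.35,[0.7,0.04,0.03],[0,0,-1.2]],[0.35,[0.7,0.04,0.03],[0,0,-1.2]]]}}

```text
time_s: 16.67
tool_pos: [0.6412, -0.1696, 0.0006]
tool_rot: [179.9, 0.1, 95.0]
force: [-0.7, -2.0, 1.7]
grip_width: 0.0308
```

```bash
python3 look.py
```

```text
(156, [248.0, 185.0], [0.6363, -0.1493], [23.0, 67.0], np.float64(11.0), 'eye+')
(174, [293.0, 201.0], [0.5385, -0.1067], [23.0, 50.0], np.float64(172.0), 'eye-')
(318, [277.0, 357.0], [0.5615, 0.2395], [19.0, 64.0], np.float64(176.0), 'eye-')
(324, [318.0, 359.0], [0.495, 0.2377], [18.0, 64.0], np.float64(179.0), 'eye-')
16.7167 [ 6.41504344e-01 -1.67492742e-01  5.48485696e-04] [ 1.79902514e+02 -3.10271446e-02  9.51581976e+01] [-1.11161062 -0.13559399  2.69366471] 0.030178962561228123
```

Call:
{"op": "servo_tool", "data": {"plan": [[0.35,[0.7,0.04,-0.1],[0,0,-1.5]],[0.35,[0.8,0.04,0],[0,0,-1.5]],[0.35,[0.8,0.04,0.01],[0,0,-1.5]],[0.35,[0.8,0.04,0.01],[0,0,-1.5]],[0.35,[0.8,0,0.01],[0,0,0]],[0.35,[0.8,0,0.01],[0,0,0]],[0.35,[0.8,0,0.01],[0,0,0]],[0.35,[0.8,0,0.01],[0,0,0]],[0.35,[0.8,0,0.01],[0,0,0]],[0.35,[0.8,0,0.01],[0,0,0]]]}}

```text
time_s: 17.55
tool_pos: [0.6276, -0.0814, 0.0006]
tool_rot: [179.9, -0.1, 101.8]
force: [-0.5, -1.8, 1.7]
grip_width: 0.0305
```

```bash
python3 look.py
```

```text
(171, [293.0, 200.0], [0.5373, -0.1081], [23.0, 48.0], np.float64(176.0), 'eye+')
(186, [253.0, 214.0], [0.6211, -0.0639], [22.0, 69.0], np.float64(17.0), 'eye+')
(321, [277.0, 357.0], [0.5615, 0.2395], [19.0, 64.0], np.float64(176.0), 'eye-')
(327, [318.0, 359.0], [0.495, 0.2377], [18.0, 64.0], np.float64(179.0), 'eye-')
17.6 [ 6.27512970e-01 -7.92131833e-02  5.26500538e-04] [ 1.79912641e+02 -1.41417434e-01  1.01948290e+02] [-0.29511322 -0.44900916  2.28031292] 0.03091914336941561
```

Call:
{"op": "servo_tool", "data": {"plan": [[0.35,[0.8,0,-0.1],[0,0,0]],[0.35,[0.8,0,0],[0,0,0]],[0.35,[0.8,0,0.01],[0,0,0]],[0.35,[0.8,0,0.01],[0,0,0]],[0.35,[0.8,0,0.01],[0,0,0]],[0.35,[0.8,0,0.01],[0,0,0]],[0.35,[0.8,0,0.01],[0,0,0]],[0.35,[0.8,0,0.01],[0,0,0]],[0.35,[0.8,0,0.01],[0,0,0]],[0.35,[0.8,0,0.01],[0,0,0]],[0.35,[0.8,0,0.01],[0,0,0]],[0.35,[0.8,0,0.01],[0,0,0]]]}}

```text
time_s: 18.6
tool_pos: [0.6051, 0.0239, 0.0005]
tool_rot: [180.0, -0.1, 101.9]
force: [0.3, -1.4, 2.0]
grip_width: 0.0307
```

```bash
python3 look.py
```

```text
(239, [261.0, 256.0], [0.5976, 0.0434], [22.0, 68.0], np.float64(17.0), 'eye+')
(328, [277.0, 357.0], [0.5616, 0.237], [20.0, 63.0], np.float64(176.0), 'eye-')
(330, [318.0, 359.0], [0.495, 0.2377], [18.0, 64.0], np.float64(179.0), 'eye-')
18.65 [6.04819322e-01 2.61074597e-02 5.14978659e-04] [179.96913043  -0.21676687 101.98938355] [0.48108414 0.94336757 1.6220631 ] 0.030442165398860875
```

Call:
{"op": "servo_tool", "data": {"plan": [[0.35,[0.8,0,-0.1],[0,-0.2,0]],[0.35,[0.8,0,0],[0,0,0]],[0.35,[0.8,0,0.01],[0,0,0]],[0.35,[0.8,0,0.01],[0,0,0]],[0.35,[0.8,-0.03,0.01],[0,0,1]],[0.35,[0.8,-0.03,0.01],[0,0,1]],[0.35,[0.8,-0.03,0.01],[0,0,1]],[0.35,[0.8,-0.03,0.01],[0,0,1]],[0.35,[0.8,-0.03,0.01],[0,0,1]],[0.35,[0.8,-0.03,0.01],[0,0,1]],[0.35,[0.8,0,0.01],[0,0,1]],[0.35,[0.8,0,0.01],[0,0,0]]]}}

```text
time_s: 19.65
tool_pos: [0.5847, 0.1286, 0.0005]
tool_rot: [180.0, 0.1, 94.6]
force: [0.5, -1.1, 1.5]
grip_width: 0.0307
```

```bash
python3 look.py
```

```text
(98, [300.0, 202.0], [0.5209, -0.1028], [20.0, 34.0], np.float64(80.0), 'eye-')
(311, [268.0, 305.0], [0.5796, 0.1495], [21.0, 70.0], np.float64(10.0), 'eye+')
(330, [277.0, 357.0], [0.5616, 0.237], [20.0, 63.0], np.float64(176.0), 'eye-')
(332, [318.0, 359.0], [0.495, 0.2377], [18.0, 64.0], np.float64(179.0), 'eye-')
19.7 [5.84514799e-01 1.31080761e-01 5.25863183e-04] [ 1.79986401e+02 -7.93871548e-03  9.47381663e+01] [0.60431204 0.18206322 3.17235352] 0.030779864544011177
```

Call:
{"op": "servo_tool", "data": {"plan": [[0.35,[0.8,0,-0.1],[0,0,0]],[0.35,[0.8,0,0],[0,0,0]],[0.35,[0.8,0,0],[0,0,0]],[0.35,[0.7,0,0],[0,0,0]],[0.35,[0.7,0,0],[0,0,0]],[0.35,[0.7,0,0],[0,0,0]],[0.35,[0.7,0,0],[0,0,0]],[0.35,[0.7,0,0],[0,0,0]],[0.35,[0.7,0,0],[0,0,0]],[0.35,[0.7,0,0],[0,0,0]],[0.35,[0.7,0,0],[0,0,0]],[0.35,[0.7,0,0],[0,0,0]],[0.35,[0,0,0],[0,0,0]],[0.0,[0,0,-3],[0,0,0]],[0.0,[0,0,-3],[0,0,0]],[0.0,[0,-0.3,0],[0,0,0]]]}}

```text
time_s: 21.03
tool_pos: [0.5698, 0.2298, 0.0599]
tool_rot: [-179.6, 0.1, 95.0]
force: [1.7, -0.1, 1.4]
grip_width: 0.0178
```

```bash
python3 look.py s6
```

```text
(47, [235.0, 330.0], [0.6362, 0.1976], [4.0, 27.0], np.float64(-175.0), 'eye+')
(282, [277.0, 357.0], [0.5617, 0.2376], [18.0, 60.0], np.float64(176.0), 'eye-')
(285, [318.0, 360.0], [0.495, 0.2377], [18.0, 61.0], np.float64(179.0), 'eye-')
(314, [269.0, 373.0], [0.5734, 0.2631], [17.0, 62.0], np.float64(180.0), 'eye-')
21.0833 [0.56777105 0.22947371 0.0576323 ] [-1.79392288e+02  9.86870399e-02  9.50364264e+01] [-0.25756816 -0.12181096 -0.32895978] 0.013995568673505132
```

View pics/s6.png

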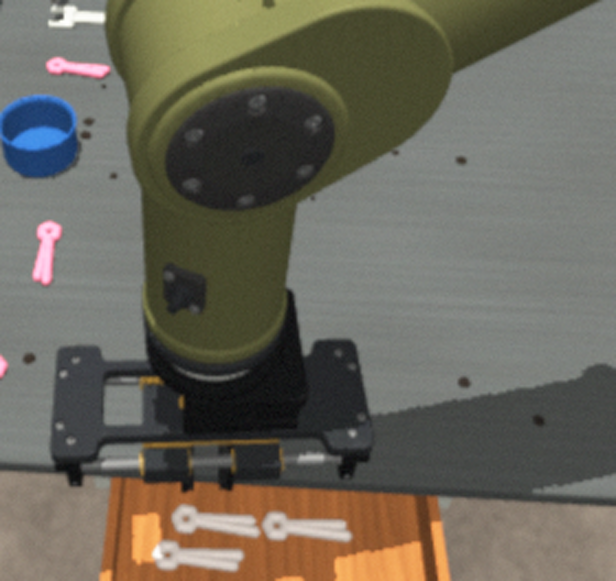

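All three pins lie flat in the drawer. Next I'll take the closed fingers beyond the drawer front.

Call:
{"op": "servo_tool", "data": {"plan": [[0.0,[3.1,-0.7,0],[0.4,0.1,1]],[0.0,[3.1,-0.7,0],[0,0,1]],[0.0,[3.1,-0.8,0],[0,0,1]],[0.0,[3.1,-0.9,0],[0,0,1]],[0.0,[3.2,-1.0,0],[0,0,1]],[0.0,[0,0,0],[0,0,0]]]}}

```text
time_s: 21.58
tool_pos: [0.5176, 0.383, 0.0544]
tool_rot: [-178.8, 0.2, 89.1]
force: [-2.1, 2.4, -0.3]
grip_width: 0.0003
```

```bash
python3 look.py|tail -1; python3 - <<'E'
from h import *
s=env.read_camera("scene")["image"]
cv2.imwrite("pics/s7.png",cv2.resize(s[130:260,320:512],None,fx=3.5,fy=3.5,interpolation=cv2.INTER_CUBIC))
E
```

```text
21.6333 [0.51902731 0.37895091 0.05414606] [-178.86776977    0.44278168   89.00450854] [-0.3504215  -0.45686352 -0.61147458] 0.0005629452456332268
```

View pics/s7.png

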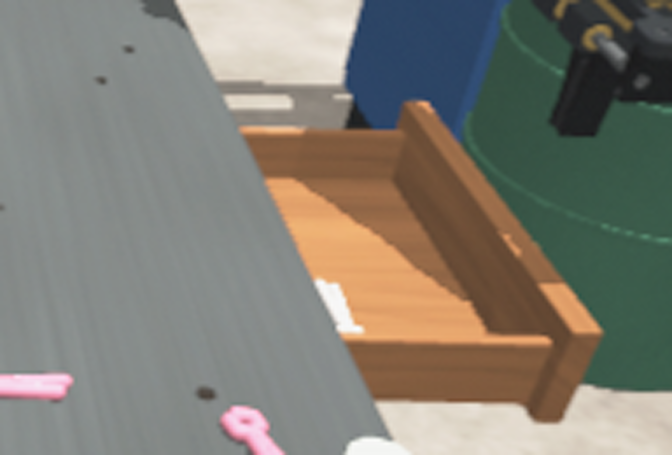

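The fingers at (580,110) are beyond the front board. I'll step out a little more and go down.

Call:
{"op": "servo_tool", "data": {"plan": [[0.0,[0.8,0,0],[-1.1,0.4,-1]],[0.0,[0.2,0,2.5],[0,0,0]],[0.0,[0,0,2.5],[0,0,0]],[0.0,[0,0,2.5],[0,0,0]],[0.0,[0,0,1.3],[0,0,0]],[0.0,[0,0,0],[0,0,0]]]}}

```text
time_s: 22.18
tool_pos: [0.5268, 0.3785, -0.0362]
tool_rot: [179.5, 0.1, 89.5]
force: [0.3, -0.3, 0.4]
grip_width: 0.0002
```

Call:
{"op": "servo_tool", "data": {"plan": [[0.0,[-1.0,-0.4,0],[0.5,0,0]],[0.0,[-1.0,-0.4,0],[0,0,0]],[0.0,[-0.9,0,0],[0,0,0]],[0.0,[-0.9,0,0],[0,0,0]],[0.0,[-0.9,0,0],[0,0,0]],[0.0,[-0.9,0,0],[0,0,0]],[0.0,[-0.9,0,0],[0,0,0]],[0.0,[-0.9,0,0],[0,0,0]]]}}

```text
time_s: 22.85
tool_pos: [0.5192, 0.3056, -0.0311]
tool_rot: [179.6, -0.7, 89.6]
force: [0.1, 5.1, -4.3]
grip_width: 0.0004
```

Call:
{"op": "servo_tool", "data": {"plan": [[0.0,[-0.9,0,0.1],[0.4,-0.7,0]],[0.0,[-0.9,0,0.05],[0,0,0]],[0.0,[-0.9,0,0.05],[0,0,0]],[0.0,[-0.9,0,0.05],[0,0,0]],[0.0,[-0.9,0,0.05],[0,0,0]],[0.0,[-0.9,0,0.05],[0,0,0]],[0.0,[-0.8,0,0.05],[0,0,0]]]}}

```text
time_s: 23.43
tool_pos: [0.5198, 0.2389, -0.0322]
tool_rot: [180.0, -0.1, 89.6]
force: [-1.1, 3.9, 3.4]
grip_width: 0.0007
```

Call:
{"op": "servo_tool", "data": {"plan": [[0.0,[-0.5,0,0],[0,0,0]],[0.0,[-0.5,0,0],[0,0,0]],[0.0,[-0.4,0,0],[0,0,0]]]}}

```text
time_s: 23.68
tool_pos: [0.5199, 0.2291, -0.032]
tool_rot: [179.9, -0.7, 89.6]
force: [0.4, 15.8, -4.5]
grip_width: 0.0002
```

Call:
{"op": "servo_tool", "data": {"plan": [[0.0,[-0.4,0,0],[0,0,0]],[0.0,[-0.4,0,0],[0,0,0]]]}}

```text
time_s: 23.85
tool_pos: [0.5199, 0.2294, -0.032]
tool_rot: [179.7, -1.3, 89.8]
force: [0.4, 10.9, -1.8]
grip_width: 0.0006
```

The drawer is on its stop: TCP y stays at 0.229 under about 15 N. I'll back away and lift.

Call:
{"op": "servo_tool", "data": {"plan": [[0.0,[1.0,0,0],[0,-1,0]],[0.0,[2.0,0,0],[0,0,0]],[0.0,[2.5,0,0],[0,0,0]],[0.0,[2.0,0,-2],[0,0,0]],[0.0,[1.5,0,-3],[0,0,0]],[0.0,[1,0,-4],[0,0,0]],[0.0,[1,0,-4],[0,0,0]],[0.0,[1,0,-4],[0,0,0]],[0.0,[0,0,0],[0,0,0]],[0.0,[0,0,0],[0,0,0]]]}}

```text
time_s: 24.68
tool_pos: [0.5205, 0.3321, 0.1347]
tool_rot: [-179.9, 1.7, 89.1]
force: [0.3, -0.5, -0.3]
grip_width: 0.0002
```

```bash
python3 look.py s8; python3 - <<'E'
from h import *
s=env.read_camera("scene");cv2.imwrite("pics/s9.png",cv2.resize(s["image"],(800,600)))
c=env.read_camera("side");old=cv2.imread("pics/scene0raw.png")
for b in blobs(c,masks(c)["pink"],.0045)+blobs(c,masks(c)["white"],.0045)+blobs(c,masks(c)["blue"],.02):
    if b[1][1]>85 and b[2][0]<.85: print(b[:4])
E
```

```text
(75, [286.0, 200.0], [0.5543, -0.1055], [20.0, 34.0], np.float64(129.0), 'eye-')
24.7333 [0.52124767 0.33242795 0.13524317] [-179.93915848    1.66461036   89.09693348] [0.79051602 1.12369388 0.19646683] 0.0002149345934673798
(156, [214.0, 150.0], [0.7318, -0.2662], [28.0, 72.0])
(228, [201.0, 234.0], [0.7243, -0.0023], [23.0, 75.0])
(253, [164.0, 289.0], [0.7735, 0.1262], [25.0, 72.0])
(377, [198.0, 95.0], [0.8279, -0.5118], [98.0, 178.0])
(99, [274.0, 93.0], [0.5949, -0.5318], [40.0, 43.0])
(115, [274.0, 107.0], [0.5929, -0.4645], [44.0, 48.0])
(379, [232.0, 128.0], [0.6977, -0.363], [43.0, 161.0])
(69, [286.0, 200.0], [0.5554, -0.1054], [18.0, 33.0])
(828, [139.0, 349.0], [0.7938, 0.2479], [56.0, 77.0])
(1094, [197.0, 181.0], [0.7561, -0.1411], [80.0, 117.0])
```

View pics/s9.png

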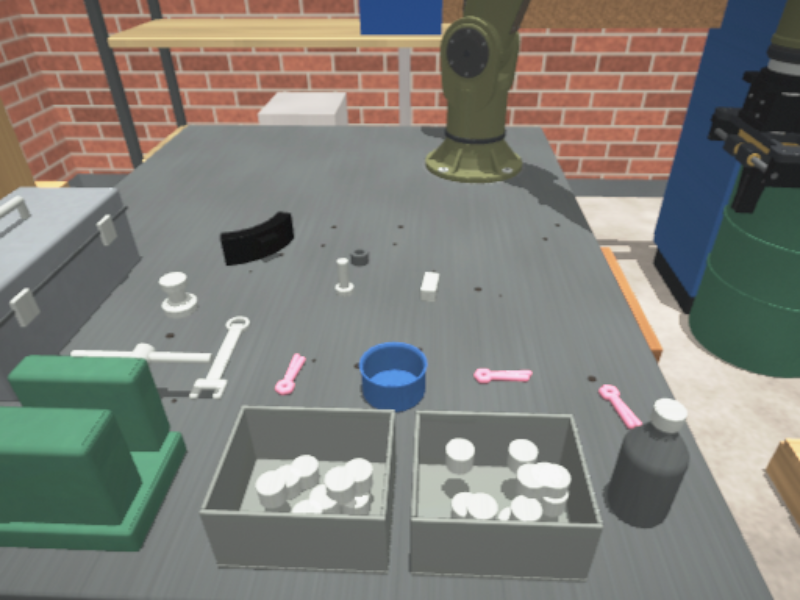

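The drawer is shut against the edge ((605,250)–(658,352)), no pins are on the bench, and the bystanders and pink decoys are where they were. I'll do a last numeric check and hand in.

```bash
python3 - <<'E'
from h import *
s=env.read_camera("scene");w=masks(s)["wood"]
for v in(180,200,215):
    x=np.nonzero(w[v])[0];x=x[(x>370)&(x<440)];print(v,x.min(),x.max(),onz(s,x.min()-.5,v,-.004)[:2].round(4),onz(s,x.max()+.5,v,-.004)[:2].round(4))
    g=s["image"][v,x.min()-8:x.max()+4];print(g[:,2].tolist())
old=cv2.imread("pics/scene0raw.png").astype(int);d=np.abs(old-s["image"]).max(2)[130:260,:380]>60;print(cv2.connectedComponentsWithStats(d.astype(np.uint8))[2:])
E
```

```text
180 395 400 [0.488  0.2019] [0.4875 0.2166]
[131, 131, 133, 133, 134, 133, 131, 127, 216, 239, 238, 237, 237, 239, 232, 223, 223]
200 405 411 [0.5724 0.2021] [0.5719 0.218 ]
[131, 131, 133, 134, 134, 133, 132, 141, 214, 235, 233, 232, 232, 234, 235, 237, 238, 238]
215 413 419 [0.6274 0.2034] [0.6269 0.2183]
[135, 135, 136, 137, 135, 135, 136, 180, 221, 230, 228, 225, 227, 232, 232, 235, 238, 238]
(array([[    0,     0,   380,   130, 48980],
       [  289,    27,    20,    12,    92],
       [  230,    70,    14,    21,   150],
       [  299,    79,    34,     8,   178]], dtype=int32), array([[188.6884851 ,  64.44510004],
       [298.61956522,  32.5326087 ],
       [237.14666667,  81.09333333],
       [316.25280899,  82.14606742]]))
```

Outer face is at y≈0.217–0.218, as expected when shut. The only changes on the bench are the three spots where the pins were.

```bash
python3 -c "
from cell import env
print(env.sign_off())"
```

```text
the job is handed in; nothing more can be done
None
```

The three steel pins are in the drawer, the drawer is shut, and the job is handed in at about 25 s of the 72 s allowed. I swept each pin along the bench with two fingertips, over the left edge and into the drawer. I then pushed the drawer shut with closed fingers and moved them clear.

- **Pins:** before closing, the side camera showed all three lying flat in the drawer. Afterwards no steel pin was left on the bench.
- **Drawer:** it stopped moving with the fingers pushing at about 11–16 N. The camera puts its outer face at y ≈ 0.217–0.218, which is where it should be when shut. My last finger position suggested about 2 mm further out, within the 2 mm calibration error.
- **Everything else:** comparing scene images from before and after, the only large changes on the checked part of the bench are the three spots where the pins were. The pink look-alikes, tin and spanner also measured within 1 mm of where they started. The gripper partly hid the feeler from the side camera at the end, but the scene camera shows it unmoved.

My first push on pin A failed: the fingertips drifted up to 12 mm and passed over it, barely moving it. I backed off and repeated the push lower.

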